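# Fit up a square tube for tacking

## Robot

A 7-joint arm with a two-finger parallel gripper is mounted at the origin on the work surface. World frame = base frame: x ahead of the robot, y to its left, z up, the work surface at z = 0. Lengths are in m, angles in rad, forces in N, time in s.
With the tool pointing down it reaches from about 0.4 to 0.875 m from the base axis. Payload 6.5 kg.
Tool frame: the origin (TCP) lies at the very end of the fingers, on their centre line; the grasp point (between the pads) lies 19 mm behind it; z points along the fingers, y is the direction in which the jaws open and shut (so a half turn about z gives the same grasp; the last joint's range is limited). The gripper opens to 85 mm and grips with 20 to 120 N. Pads are 22 mm wide; open, the fingers measure 114 mm over their backs; the gripper's body (76 mm by 85 mm) begins 54 mm behind the grasp point. The pads swing forward as they close: fully open they stand 13 mm farther back than shut.
Start: joints at [-1.209, 0.536, -0.004, 1.538, 0.003, 1.067, -0.071], TCP at [0.27, 0.591, 0.231] pointing down, gripper open.
Joint ranges: [-2.7, 2.7], [-0.37, 2.16], [-1.27, 1.26], [0.24, 2.4], [-1.31, 4.45], [0.19, 1.91], [-2.76, 2.76]. Speed limits (rad/s): [2.39, 2.39, 3.14, 3.14, 3.14, 3.14, 3.14].

## Interface

Orientations are given as a 3x3 rotation matrix whose columns are the frame's x, y, z axes.
In Python, from rig import * gives the robot as it stands. The module is installed in compiled form; this text tells all that it offers.
- The arm moves only by the shell command python3 -m handwheel 'ROWS'. ROWS is JSON, a list of rows, each a list of 7 numbers: the turn, a rotation vector about the tool's x, y, z in degrees, then the shift along the tool's x, y, z in cm, then the finger opening in cm, from 0 to 8.54. In form: [[wx, wy, wz, x, y, z, jaw], ...]. A call has 1 to 20 rows; each row shifts and turns the commanded pose from where the row before left it, along the tool's axes as they then stand; what a row does not reach is not made up. A row lasts 1/10 s, in which the tool goes at most 50 mm and 8.59 degrees, less where a joint would pass 70% of its speed; a pose out of reach is approached as far as the arm can. A call is refused whole if a number of a shift passes 5 or a number of a turn 8.59, either way. A call with a gripper value outside its range is refused whole. The fingers move at their own pace and stop on an object; the grip force is fixed at half the most. Time passes only in rows, so rows that do not move let the fingers close. It gives the time, the measured TCP pose, the force and the opening at its end, in the units of the state.
- observe(): the state, without advancing time (a new reading comes with each control period).
- capture(name): name is "scene" or "side" or "wrist"; returns the picture (400x640x3 uint8, red, green, blue); there is no depth.
- camera_model(name): a dict with "fx", "fy", "cx", "cy" (pixels), "world_to_cam" (4x4, takes a point from world to camera coordinates); the wrist camera has in their place "mount" (4x4, takes a point from camera to tool coordinates, whose origin is the TCP and whose axes are the flange's). Camera axes: x right, y down, z forward; pixel columns grow to the right and rows downward; lengths in m; the calibration is good to about 2 mm. The wrist camera is an equidistant fisheye: a pixel r from the principal point sees the ray r / f radians off the axis. A picture is of the moment at which its call begins: read the wrist's pose just before it. camera_model takes no time and is no camera call.
- close_job(): hands the job in, once; it reports no verdict.
The state is a dict: "time": time; "joint_positions": joint angles; "joint_velocities": joint speeds; "joint_torque": joint torques, N m; "eef_pos": TCP position; "orientation": TCP orientation; "wrist_force": force on the tool from outside, world axes, zero at the start; "wrist_torque": the same for the moment, N m; "gripper_width": finger opening in m.
Only numpy, scipy, OpenCV 4.12 (cv2) and the standard library are available. Lean on these libraries where they do the work, as an engineer would, in place of code of your own. Each camera call takes 0.05 s, during which the arm holds its last target.

## Task

Get the butt joint ready for the welder: push the loose stainless square tube back until its side lies flat against the angle-iron fence, and along the fence until its end butts against the square tube already clamped there, so that the two run in one straight line. Only push it along the bench, never lift it, and leave everything else on the bench where it is. Finish with the fingers still pressing on its free end, holding it against the clamped tube for the tack weld.

Things in the scene. Friction and masses are not known exactly. Their poses are not given: they have to be found in the camera images.
- loose_mid (a point): Centre (half-way up) of the loose bright stainless square tube, 50 x 50 mm in section, 180 mm long, wall 3 mm, open at both ends, 0.55 to 0.9 kg, lying flat on the bench in front of the fence. Own y axis along its length, z up; both ends are alike. A fingertip lower than 47 mm that pushes on an end reaches into the opening and bears on the edge of the upper wall; that is fine.
- clamped_mid (a point): Centre (half-way up) of the fixed bright square tube, also 50 x 50 mm, 140 mm long, lying against the fence near its left or right end (it varies) under a closed toggle clamp. Own y axis along the tube and the fence, x square to the fence, away from the robot, z up. In the finished joint the two tubes' centres are 160 mm apart along y.
- fence_mid (a point): Middle of the fence's face (its robot side), 20 mm above the bench. The fence is a fixed dark steel angle, 640 mm long, 40 mm high, with a flat leg reaching 60 mm back. Own y axis along the fence, x square to it, away from the robot. The clamped tube covers the face from 160 to 300 mm to one side of this point; on the other side it is bare.
- open_clamp: Second, empty toggle clamp, fixed, standing open behind the fence at its other end, 230 mm from the middle, up to about 185 mm high. The origin is on the bench, 25 mm in front of the fence face (the place where a tube would lie); all its metal stands at or behind the face. Axes as the fence's.
- pliers: Green-handled combination pliers, 210 mm long, 77 mm wide, 16 mm high, lying loose; origin under the middle, x towards the jaws. Not to be moved.
- magnet_square: Yellow L-shaped magnetic welding square, legs 90 mm long, 26 mm wide, 19 mm high, lying loose; origin under it, near its corner. Not to be moved.
- flange: Loose grey metal ring flange, 90 mm across, 10 mm high; origin under its centre. Not to be moved.
- offcut: Short rust-red offcut of 50 x 50 mm square tube, 70 mm long, lying loose; origin under its centre, y along its length. Not to be moved.
- hammer: Hammer, 280 mm long, lying loose at the left side of the bench; origin under its middle. Not to be moved.
- wire_brush: Loose flat brush with a wooden handle, lying near the robot, to its left. Origin under its middle. Not to be moved.
- loose_tube: The same loose tube; its origin lies under its centre, on the bench, axes as for loose_mid.
- clamped_tube: The same clamped tube; its origin lies under its centre, on the bench, axes as for clamped_mid. Its toggle clamp (steel, orange handle, up to 95 mm high) reaches from above the tube's middle to 180 mm behind the face of the fence.
Things that resemble listed ones, but are neither listed nor needed, are in the scene too. Leave any blue or yellow look-alike of the loose_tube alone.

How it is judged:
By the outcome, as a careful person would: the job done as asked, in the order asked, and still so for the second after the job is handed in, while the arm keeps its last pose, push and grip.
It also fails if it takes over 45 s, if anything falls off the work surface, if the arm or the gripper's body presses on something with over 40 N, if the wrist force passes 120 N, or if a joint passes its speed limit or range.

## Working session

There is one attempt and no reset: what is moved stays moved. The work goes in short steps, Python scripts to look and compute and a shell command to move; the robot and the scene stay as the last step left them, time stands still between calls to the robot, and variables do not carry over. Pictures are saved under pics/ and viewed, and the job is handed in when it is done.

```bash
mkdir -p pics; python3 - <<'E'
from rig import *
import cv2,numpy as np
s=observe(); print({k:np.round(v,3).tolist() for k,v in s.items()})
for n in ("scene","side"):
    cv2.imwrite(f"pics/{n}0.png",capture(n)[:,:,::-1])
    m=camera_model(n); print(n,m['fx'],m['fy'],m['cx'],m['cy'],np.round(m['world_to_cam'],3).tolist())
E
```

```text
{'time': 0.0, 'joint_positions': [-1.209, 0.537, -0.004, 1.539, 0.003, 1.067, -0.071], 'joint_velocities': [0.0, -0.001, 0.0, -0.0, -0.001, -0.0, -0.001], 'joint_torque': [-0.0, -58.342, 1.048, -25.911, 0.012, 0.01, 0.0], 'eef_pos': [0.269, 0.591, 0.23], 'orientation': [[-0.91, 0.415, -0.001], [0.415, 0.91, -0.002], [-0.0, -0.002, -1.0]], 'wrist_force': [-0.479, -0.109, -0.002], 'wrist_torque': [-0.021, -0.038, 0.044], 'gripper_width': 0.086}
scene 472.5064324380176 472.5064324380176 321.7078907985378 193.32120470985896 [[-0.663, 0.749, 0.017, 0.228], [0.421, 0.391, -0.818, -0.174], [-0.62, -0.535, -0.574, 1.854], [0.0, 0.0, 0.0, 1.0]]
side 374.2556055235154 374.2556055235154 318.17082676995545 195.6927994171377 [[0.98, -0.197, -0.002, -0.406], [-0.155, -0.763, -0.628, 0.163], [0.122, 0.616, -0.778, 1.002], [0.0, 0.0, 0.0, 1.0]]
```

View pics/scene0.png

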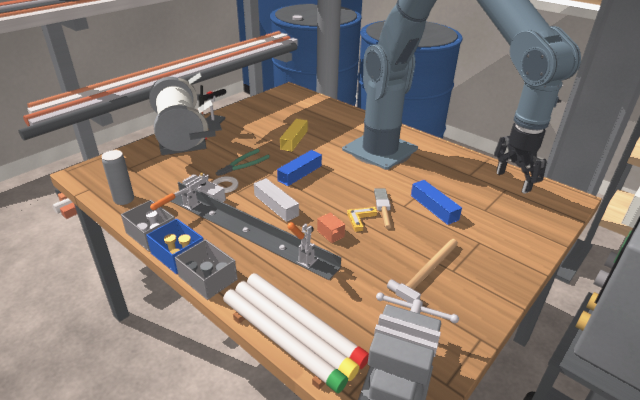

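View pics/side0.png

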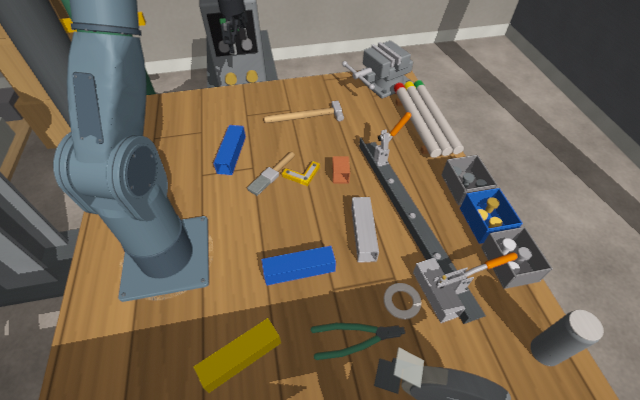

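Candidates for the loose tube in the scene view are:
- the bright tube at (276,199)
- blue look-alikes at (300,167) and (436,201)
- a yellow one at (294,135)
- the rust-red offcut at (331,229)
- the clamped bright tube at (205,190), under its clamp

The bright one at (276,199), which is (364,229) in the side view, matches the description. I'll check it in close crops.

```bash
python3 - <<'E'
import cv2
a=cv2.imread("pics/scene0.png")[160:285,165:365]; cv2.imwrite("pics/c1.png",cv2.resize(a,None,fx=4,fy=4,interpolation=2))
a=cv2.imread("pics/side0.png")[125:325,330:500]; cv2.imwrite("pics/c2.png",cv2.resize(a,None,fx=3,fy=3,interpolation=2))
E
```

```text
(no output)
```

View pics/c1.png

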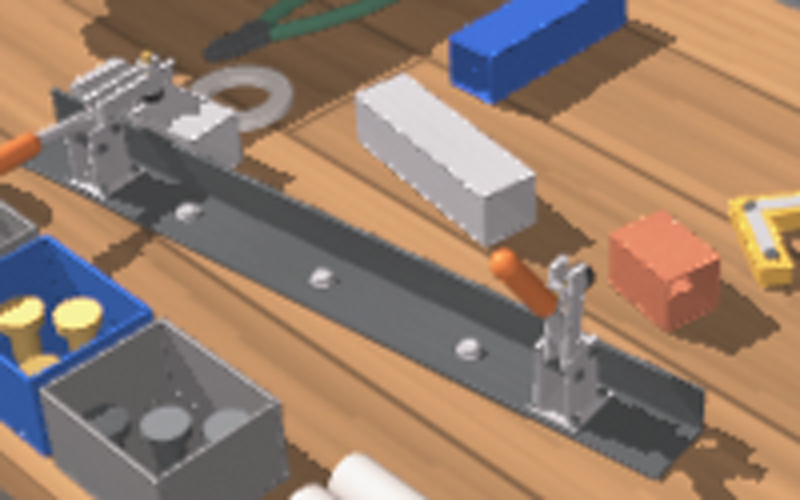

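View pics/c2.png

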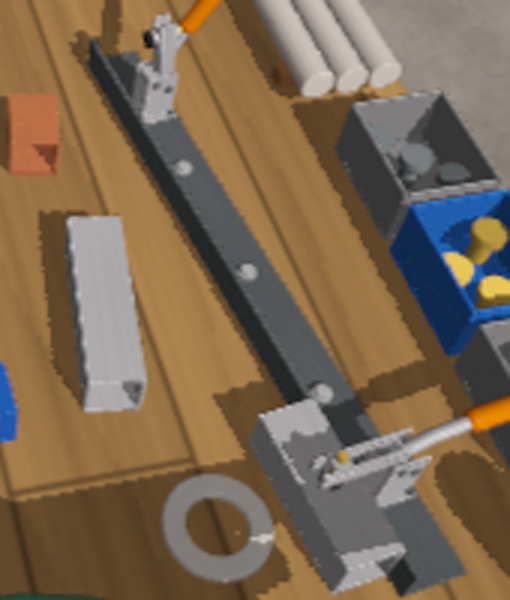

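```bash
cat > h.py <<'E'
import numpy as np
from rig import *
def back(n,pts,z):
    m=camera_model(n);W=np.array(m['world_to_cam']);R=W[:3,:3];t=W[:3,3];C=-R.T@t
    o=[]
    for u,v in pts:
        d=R.T@np.array([(u-m['cx'])/m['fx'],(v-m['cy'])/m['fy'],1]);o.append(C+d*(z-C[2])/d[2])
    return np.array(o)
def proj(n,P):
    m=camera_model(n);W=np.array(m['world_to_cam']);q=np.atleast_2d(P)@W[:3,:3].T+W[:3,3]
    return np.c_[q[:,0]/q[:,2]*m['fx']+m['cx'],q[:,1]/q[:,2]*m['fy']+m['cy']]
s=lambda p:np.array(p)/4+[165,160]
d=lambda p:np.array(p)/3+[330,125]
E
python3 - <<'E'
from h import *
np.set_printoptions(precision=3,suppress=True)
a=back("scene",s([(357,95),(405,73),(535,178),(486,196)]),.05);print("loose scene\n",a,a.mean(0))
a=back("side",d([(68,220),(121,215),(145,378),(83,384)]),.05);print("loose side\n",a,a.mean(0))
print("fence scene top\n",back("scene",s([(53,90),(703,395)]),.04)); print("fence foot back\n",back("scene",s([(658,478)]),.003))
print("fence side top left",back("side",d([(92,42)]),.04))
print("clamped scene left top",back("scene",s([(238,120),(195,145)]),.05))
print("clamped side top",back("side",d([(258,415),(312,400),(402,548),(335,572)]),.05))
print("offcut",back("scene",s([(610,230),(660,210),(718,258),(668,285)]),.05)); print("offcut side",back("side",d([(8,95),(55,95),(58,150),(10,145)]),.05))
print("flange",back("side",d([(218,528)]),.01),back("scene",s([(238,95)]),.01))
E
```

```text
loose scene
 [[ 0.546 -0.119  0.05 ]
 [ 0.496 -0.114  0.05 ]
 [ 0.529  0.067  0.05 ]
 [ 0.571  0.056  0.05 ]] [ 0.536 -0.027  0.05 ]
loose side
 [[ 0.525  0.056  0.05 ]
 [ 0.576  0.052  0.05 ]
 [ 0.546 -0.123  0.05 ]
 [ 0.492 -0.118  0.05 ]] [ 0.535 -0.034  0.05 ]
fence scene top
 [[ 0.702 -0.32   0.04 ]
 [ 0.621  0.312  0.04 ]]
fence foot back
 [[0.672 0.318 0.003]]
fence side top left [[0.617 0.3   0.04 ]]
clamped scene left top [[ 0.635 -0.162  0.05 ]
 [ 0.68  -0.159  0.05 ]]
clamped side top [[ 0.627 -0.176  0.05 ]
 [ 0.676 -0.171  0.05 ]
 [ 0.694 -0.306  0.05 ]
 [ 0.636 -0.313  0.05 ]]
offcut [[0.538 0.154 0.05 ]
 [0.494 0.165 0.05 ]
 [0.509 0.234 0.05 ]
 [0.558 0.227 0.05 ]]
offcut side [[0.506 0.229 0.05 ]
 [0.554 0.219 0.05 ]
 [0.538 0.144 0.05 ]
 [0.493 0.16  0.05 ]]
flange [[ 0.574 -0.248  0.01 ]] [[ 0.577 -0.24   0.01 ]]
```

```bash
cat >> h.py <<'E'
def box(x,y,a,L,w=.05,h=.05,nx=-.5,px=.5,zs=(0,)):
    c,s_=np.cos(a),np.sin(a);o=[]
    for zz in (0,h):
        for i,j in ((nx,-.5),(px,-.5),(px,.5),(nx,.5)):
            X,Y=i*w,j*L;o.append([x+c*X-s_*Y,y+s_*X+c*Y,zz])
    return np.array(o)
def drawbox(img,n,B,col,k):
    import cv2
    p=(proj(n,B)*k).astype(int)
    for i in range(4):
        for a,b in ((i,(i+1)%4),(i+4,(i+1)%4+4),(i,i+4)): cv2.line(img,tuple(map(int,p[a])),tuple(map(int,p[b])),col,1)
E
python3 - <<'E'
from h import *
import cv2
from scipy.optimize import least_squares
# loose: box corner idx 4:(-,-)5:(+,-)6:(+,+)7:(-,+) top
sc=s([(357,95),(405,73),(535,178),(486,196),(490,246),(360,135)]);si=[5,4,7,6,2,1]
sd=d([(68,220),(121,215),(145,378),(83,384),(85,411),(140,408)]);di=[7,6,5,4,0,1]
def f(p):
    B=box(*p,.18);return np.r_[(proj("scene",B)[si]-sc).ravel(),(proj("side",B)[di]-sd).ravel()]
r=least_squares(f,[.535,-.03,-.16],loss='soft_l1');L=r.x;print("loose",L,np.degrees(L[2]),np.round(r.fun,1))
# fence frame: fx,fy,a ; clamped at y=-230, x=-25
def fr(p,X,Y,Z):
    c,q=np.cos(p[2]),np.sin(p[2]);return [p[0]+c*X-q*Y,p[1]+q*X+c*Y,Z]
SC=[(0,-.32,.04),(0,.32,.04),(0,.32,0),(.06,.32,0),(-.05,-.16,.05),(-.0,-.16,.05),(-.05,-.16,.0)]
S=s([(53,90),(703,395),(703,427),(658,478),(238,120),(195,145),(238,165)])
SD=[(0,.32,.04),(-.05,-.16,.05),(0,-.16,.05),(0,-.30,.05),(-.05,-.30,.05),(-.05,-.30,0)]
D=d([(91,40),(258,415),(312,400),(402,548),(330,563),(335,592)])
def g(p): return np.r_[(proj("scene",np.array([fr(p,*k) for k in SC]))-S).ravel(),(proj("side",np.array([fr(p,*k) for k in SD]))-D).ravel()]
r=least_squares(g,[.66,0,.128],loss='soft_l1');F=r.x;print("fence",F,np.degrees(F[2]),np.round(r.fun,1))
np.save("L.npy",L);np.save("F.npy",F)
c=fr(F,-.025,-.23,0);g_=fr(F,-.025,-.07,0);print("clamped",c,"goal",g_)
for n,(x0,y0,x1,y1) in (("scene",(165,155,365,285)),("side",(330,125,500,325))):
    k=4 if n=="scene" else 3
    im=cv2.resize(cv2.imread(f"pics/{n}0.png"),None,fx=k,fy=k,interpolation=2)
    drawbox(im,n,box(*L,.18)+0,(0,0,255),k);drawbox(im,n,box(c[0],c[1],F[2],.14),(255,0,255),k)
    drawbox(im,n,box(F[0],F[1],F[2],.64,w=.06,h=.04,nx=0,px=1),(0,255,0),k)
    cv2.imwrite(f"pics/o_{n}.png",im[y0*k:y1*k,x0*k:x1*k])
E
```

```text
loose [ 0.53443997 -0.03130426 -0.15731831] -9.013675175665977 [-0.9 -0.7 -0.2 -0.3 -0.2 -1.5 -1.  -0.1 -1.6  0.3 -0.7  1.7 -0.9 -1.5
 -1.1 -0.4 -0.1  0.3  1.  -1.  -1.2 -0.3 -0.8 -0. ]
fence [ 0.65666969 -0.00796764  0.13104802] 7.508498676898312 [ 0.1 -1.1  0.5 -1.7 -0.1  1.  -0.7  1.2 -0.6 -2.2 -0.9 -1.2  0.9 -1.
 -1.  -1.2  0.  -1.  -0.2 -1.7  0.7 -0.3  5.6  1.6 -1.6 -0. ]
clamped [np.float64(0.6619389004598498), np.float64(-0.23926233419861861), 0] goal [np.float64(0.6410311801886909), np.float64(-0.08063425587367964), 0]
```

View pics/o_scene.png

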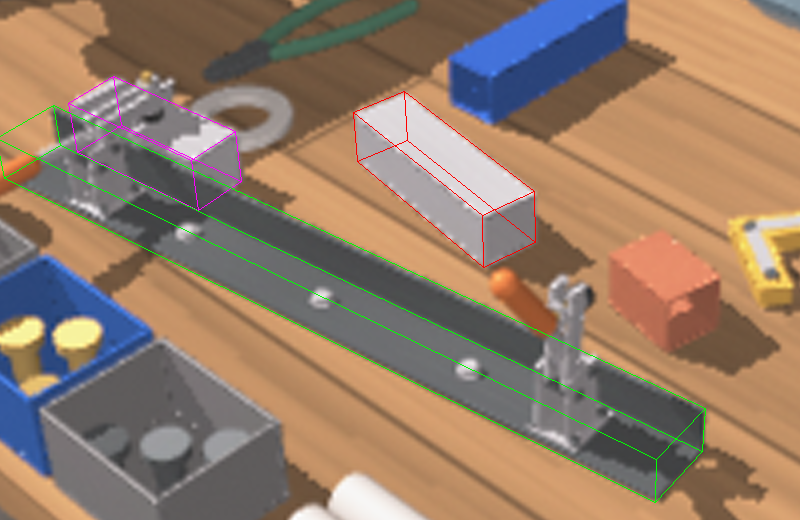

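View pics/o_side.png

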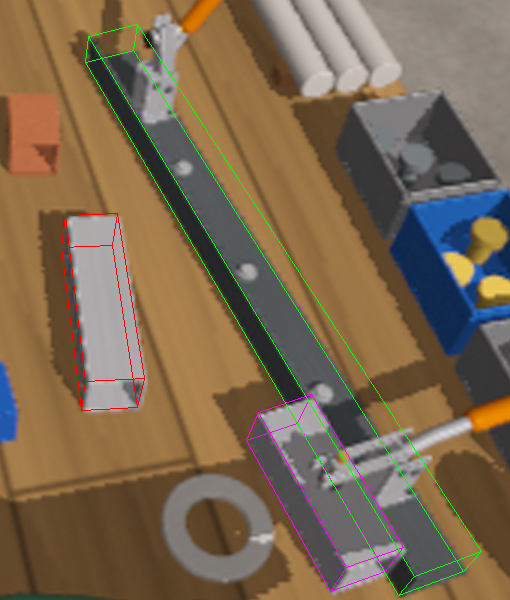

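Both overlays land on the edges: the loose tube is yawed about 16.5° to the fence, and the clamped tube is at the right (−y) end. Next I'll check clearance to the blue tube, offcut and open clamp in the fence frame.

```bash
cat >> h.py <<'E'
def toF(P):
    F=np.load("F.npy");q=np.atleast_2d(P)[:,:2]-F[:2];c,s_=np.cos(F[2]),np.sin(F[2]);return np.c_[q[:,0]*c+q[:,1]*s_,-q[:,0]*s_+q[:,1]*c]
def tri(a,b):
    from scipy.optimize import least_squares
    return least_squares(lambda P:np.r_[proj("scene",P)[0]-a,proj("side",P)[0]-b],[.6,0,.05]).x
E
python3 - <<'E'
from h import *
np.set_printoptions(precision=3,suppress=True)
print("loose",toF(np.load("L.npy")[None,:2]))
print("blue",toF(back("side",[(262,262),(332,248),(335,268),(266,283)],.05)))
h=tri((290,224.5),(409,115));print("handle tip",h,toF(h))
print("brush",toF(back("side",[(250,190),(292,155)],.01)),"magnet",toF(back("side",[(283,172),(304,184),(318,165)],.02)))
print("offcut",toF(back("side",d([(8,95),(55,95),(58,150),(10,145)]),.05)))
s=observe();print(toF(s['eef_pos']))
E
```

```text
loose [[-0.124 -0.007]]
blue [[-0.413 -0.034]
 [-0.234 -0.053]
 [-0.247 -0.109]
 [-0.417 -0.093]]
handle tip [0.73  0.229 0.177] [[0.103 0.226]]
brush [[-0.389  0.24 ]
 [-0.227  0.342]] magnet [[-0.277  0.27 ]
 [-0.23   0.201]
 [-0.164  0.263]]
offcut [[-0.118  0.254]
 [-0.072  0.239]
 [-0.098  0.166]
 [-0.141  0.188]]
[[-0.306  0.644]]
```

```bash
python3 -m handwheel '[[0,0,-8,0,0,0,8.5],[0,0,-8,0,0,0,8.5],[0,0,-8,0,0,0,8.5],[0,0,-8,0,0,0,8.5]]'; python3 - <<'E'
from h import *
s=observe();print(toF(s['eef_pos']),np.round(s['orientation'],3).tolist())
E
```

```text
time: 0.5
eef_pos: [0.2695, 0.5911, 0.2308]
orientation: [[-0.991, -0.136, -0.0], [-0.136, 0.991, -0.001], [0.0, -0.001, -1.0]]
wrist_force: [0.6, -0.0, -0.1]
gripper_width: 0.0849
[[-0.30553918  0.64448564]] [[-0.991, -0.136, -0.0], [-0.136, 0.991, -0.001], [0.0, -0.001, -1.0]]
```

```bash
python3 -m handwheel '[[0,0,0,-0.7,-4,0,8.5],[0,0,0,-0.7,-4,0,8.5],[0,0,0,-0.7,-4,0,8.5],[0,0,0,-0.7,-4,0,8.5],[0,0,0,-0.7,-4,0,8.5],[0,0,0,-0.7,-4,0,8.5],[0,0,0,-0.7,-4,0,8.5],[0,0,0,-0.7,-4,0,8.5],[0,0,0,-0.7,-4,0,8.5],[0,0,0,-0.7,-4,0,8.5],[0,0,0,-0.7,-4,0,8.5],[0,0,0,-0.7,-4,0,8.5],[0,0,0,-0.7,-4,0,8.5],[0,0,0,-0.7,-4,0,8.5],[0,0,0,-0.7,-4,0,8.5],[0,0,0,-0.3,-5,0,8.5]]'; python3 - <<'E'
from h import *
import cv2
s=observe();print(toF(s['eef_pos']),np.round(s['joint_positions'],2).tolist())
for n in("wrist","side"): cv2.imwrite(f"pics/{n}1.png",capture(n)[:,:,::-1])
E
```

```text
time: 2.1
eef_pos: [0.4619, -0.0394, 0.2313]
orientation: [[-0.991, -0.133, 0.0], [-0.133, 0.991, 0.001], [-0.0, 0.001, -1.0]]
wrist_force: [3.2, 0.7, 0.2]
gripper_width: 0.0852
[[-0.19719712 -0.00570648]] [-0.18, 0.22, 0.19, 2.02, -0.05, 0.91, 1.75]
```

View pics/wrist1.png

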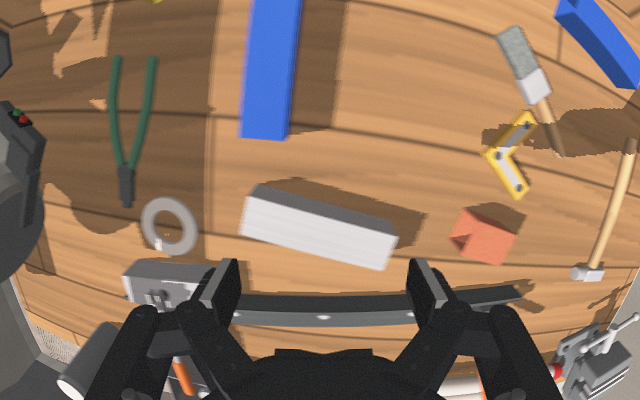

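View pics/side1.png

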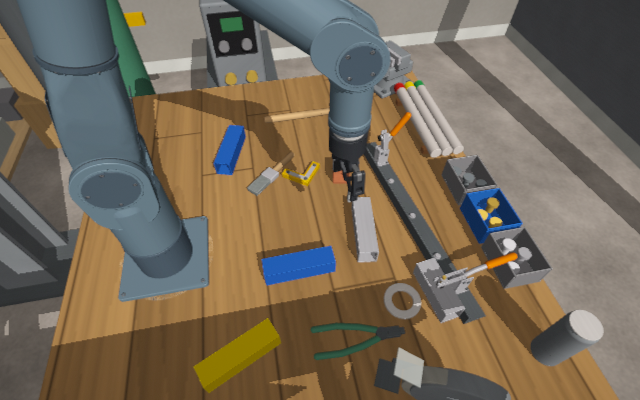

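```bash
python3 -c "
from rig import *
import numpy as np
print(np.round(camera_model('wrist')['mount'],3).tolist())"; python3 -m handwheel '[[0,0,0,0,0,4,8.5],[0,0,0,0,0,4,8.5],[0,0,0,0,0,4,8.5],[0,0,0,0,0,4,8.5],[0,0,0,0,0,3,8.5],[0,0,0,0,0,1.7,8.5],[0,0,0,0,0,1,8.5],[0,0,0,0,0,0,8.5]]'; python3 - <<'E'
from h import *
import cv2
s=observe();print(toF(s['eef_pos']))
for n in("wrist","side"): cv2.imwrite(f"pics/{n}2.png",capture(n)[:,:,::-1])
E
```

```text
[[0.0, -0.945, -0.327, 0.086], [1.0, 0.0, 0.0, 0.0], [0.0, -0.327, 0.945, -0.143], [0.0, 0.0, 0.0, 1.0]]
time: 3.0
eef_pos: [0.4606, -0.0386, 0.0134]
orientation: [[-0.991, -0.131, -0.002], [-0.131, 0.991, 0.0], [0.002, 0.0, -1.0]]
wrist_force: [-0.7, 0.8, -0.7]
gripper_width: 0.0854
[[-0.19835863 -0.00471571]]
```

View pics/wrist2.png

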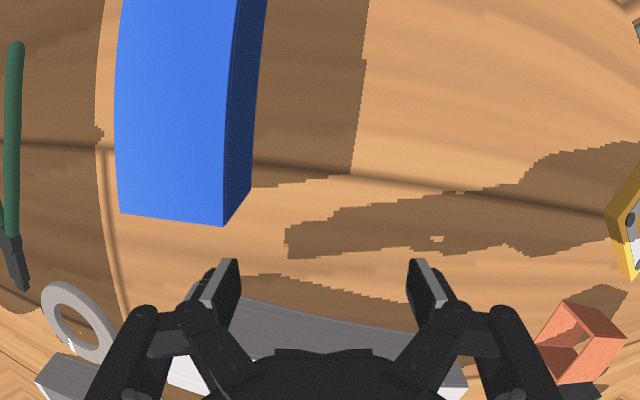

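View pics/side2.png

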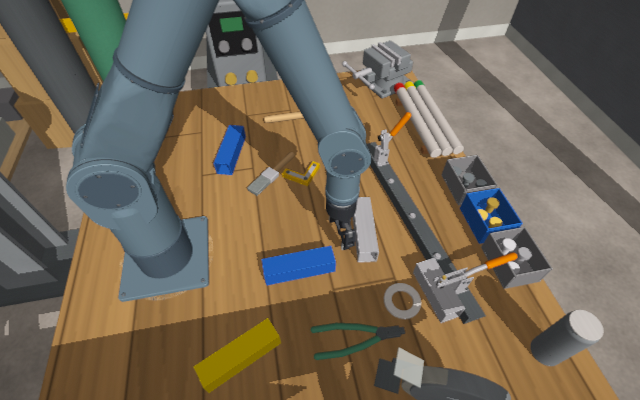

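```bash
python3 -m handwheel '[[0,0,0,-0.7,0,0,8.5],[0,0,0,-0.7,0,0,8.5],[0,0,0,-0.7,0,0,8.5],[0,0,0,-0.7,0,0,8.5],[0,0,0,-0.7,0,0,8.5],[0,0,0,-0.7,0,0,8.5],[0,0,0,-0.7,0,0,8.5],[0,0,0,-0.7,0,0,8.5],[0,0,0,-0.7,0,0,8.5],[0,0,0,-0.7,0,0,8.5],[0,0,0,-0.7,0,0,8.5],[0,0,0,-0.7,0,0,8.5],[0,0,0,-0.7,0,0,8.5],[0,0,0,-0.7,0,0,8.5],[0,0,0,-0.7,0,0,8.5]]'; python3 - <<'E'
from h import *
import cv2
s=observe();print(toF(s['eef_pos']))
for n in("scene","side"): cv2.imwrite(f"pics/{n}3.png",capture(n)[:,:,::-1])
a=cv2.imread("pics/scene3.png")[155:285,165:365]; cv2.imwrite("pics/c3.png",cv2.resize(a,None,fx=4,fy=4,interpolation=2))
E
```

```text
time: 4.6
eef_pos: [0.5661, -0.025, 0.0142]
orientation: [[-0.991, -0.131, -0.0], [-0.131, 0.991, 0.0], [-0.0, 0.0, -1.0]]
wrist_force: [-2.5, -0.6, -0.1]
gripper_width: 0.0849
[[-0.09197805 -0.00509061]]
```

View pics/c3.png

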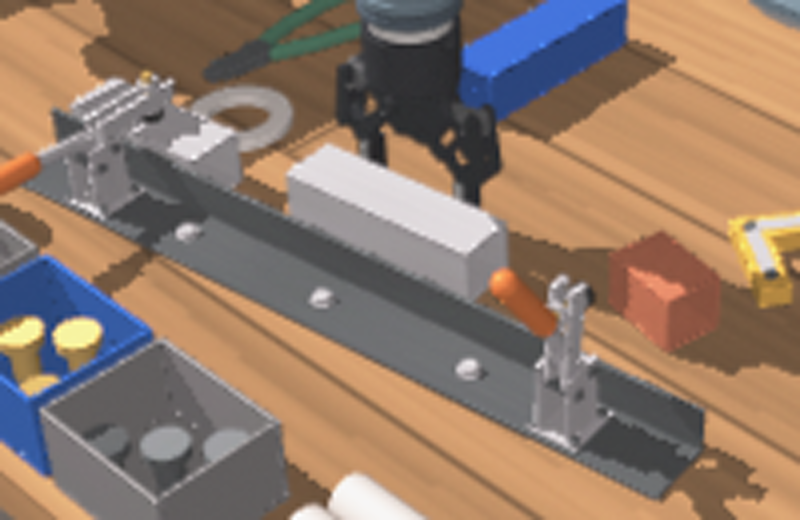

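View pics/side3.png

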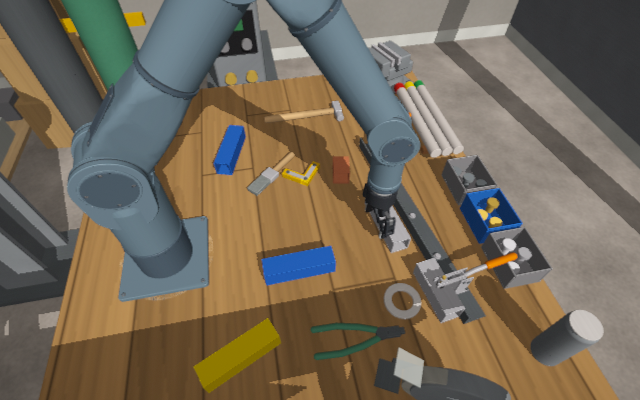

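The tube has swung parallel to the fence, with its top corners at (330,147) and (505,225) in the crop. I'll close the rest of the gap gently.

```bash
python3 -m handwheel '[[0,0,0,-0.5,0,0,8.5],[0,0,0,-0.5,0,0,8.5],[0,0,0,-0.5,0,0,8.5],[0,0,0,-0.5,0,0,8.5],[0,0,0,-0.4,0,0,8.5],[0,0,0,-0.3,0,0,8.5],[0,0,0,-0.2,0,0,8.5]]'; python3 - <<'E'
from h import *
print(toF(observe()['eef_pos']))
E
```

```text
time: 5.4
eef_pos: [0.5945, -0.0214, 0.0143]
orientation: [[-0.991, -0.13, -0.0], [-0.13, 0.991, -0.0], [0.0, -0.0, -1.0]]
wrist_force: [-5.4, -0.2, 3.1]
gripper_width: 0.085
[[-0.06337487 -0.00514942]]
```

```bash
python3 -m handwheel '[[0,0,0,-0.15,0,0,8.5],[0,0,0,-0.15,0,0,8.5],[0,0,0,0,0,0,8.5]]'; python3 - <<'E'
from h import *
import cv2
print(toF(observe()['eef_pos']))
for n in("scene","side"): cv2.imwrite(f"pics/{n}4.png",capture(n)[:,:,::-1])
a=cv2.imread("pics/scene4.png")[155:285,165:365]; cv2.imwrite("pics/c4.png",cv2.resize(a,None,fx=4,fy=4,interpolation=2))
E
```

```text
time: 5.7
eef_pos: [0.5956, -0.0212, 0.014]
orientation: [[-0.991, -0.131, -0.004], [-0.131, 0.991, -0.0], [0.004, 0.0, -1.0]]
wrist_force: [-8.4, -1.0, 5.7]
gripper_width: 0.0853
[[-0.0622924  -0.00513956]]
```

View pics/c4.png

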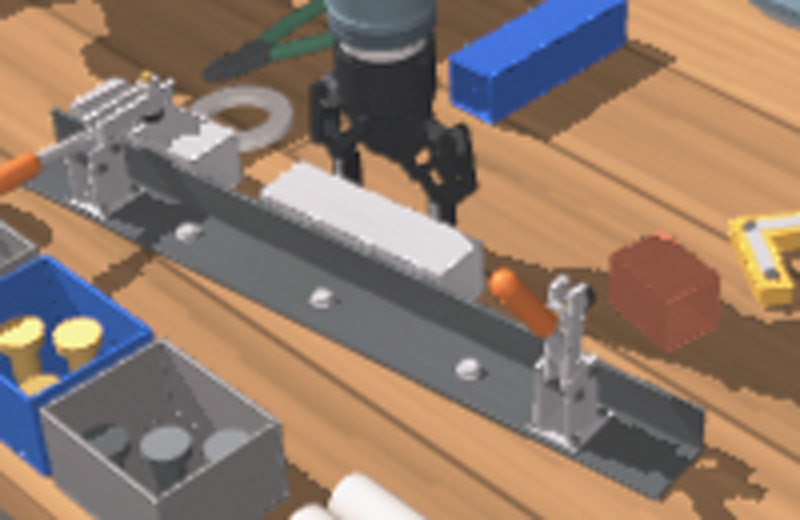

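```bash
python3 -m handwheel '[[0,0,0,-0.2,0,0,8.5],[0,0,0,-0.2,0,0,8.5],[0,0,0,0,0,0,8.5],[0,0,0,0,0,0,8.5]]'; python3 - <<'E'
from h import *
print(toF(observe()['eef_pos']))
E
```

```text
time: 6.2
eef_pos: [0.5954, -0.0211, 0.0133]
orientation: [[-0.991, -0.131, -0.012], [-0.131, 0.991, -0.0], [0.011, 0.001, -1.0]]
wrist_force: [-17.5, -1.3, 10.6]
gripper_width: 0.0852
[[-0.06246681 -0.00501496]]
```

```bash
python3 -m handwheel '[[0,0,0,1,0,0,8.5],[0,0,0,2,0,0,8.5],[0,0,0,2,0,0,8.5],[0,0,0,0,0,-3,8.5],[0,0,0,0,0,-4,8.5],[0,0,0,0,0,-4,8.5],[0,0,0,0,0,-4,5],[0,0,8,0,2,0,0],[0,0,8.5,0,0,0,0],[0,0,8.5,0,0,0,0],[0,0,8.5,0,0,0,0],[0,0,8.5,0,0,0,0],[0,0,8.5,0,0,0,0],[0,0,8.5,0,0,0,0],[0,0,8,0,0,0,0],[0,0,8,0,0,0,0],[0,0,8,0,0,0,0],[0,0,7.5,0,0,0,0],[0,0,0,0,0,0,0]]'; python3 - <<'E'
from h import *
import cv2
s=observe();print(toF(s['eef_pos']))
for n in("scene","side"): cv2.imwrite(f"pics/{n}5.png",capture(n)[:,:,::-1])
a=cv2.imread("pics/scene5.png")[155:285,165:365]; cv2.imwrite("pics/c5.png",cv2.resize(a,None,fx=4,fy=4,interpolation=2))
a=cv2.imread("pics/side5.png")[125:325,330:500]; cv2.imwrite("pics/d5.png",cv2.resize(a,None,fx=3,fy=3,interpolation=2))
E
```

```text
time: 8.1
eef_pos: [0.5504, -0.0068, 0.1647]
orientation: [[-0.121, 0.993, 0.003], [0.993, 0.121, -0.0], [-0.001, 0.003, -1.0]]
wrist_force: [0.6, 0.4, -0.8]
gripper_width: 0.0
[[-0.10524203  0.01499962]]
```

View pics/c5.png

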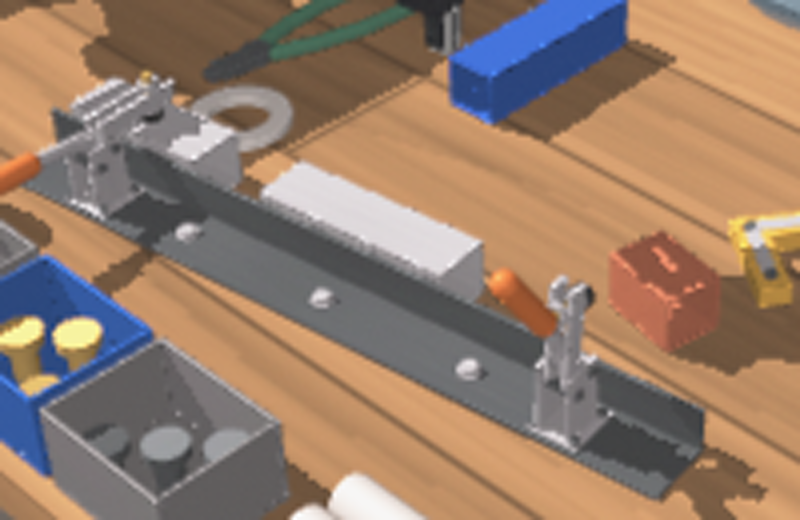

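View pics/d5.png

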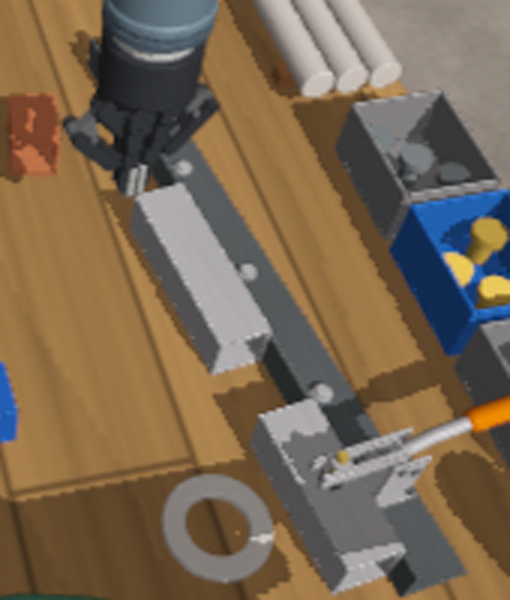

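```bash
python3 - <<'E'
from h import *
np.set_printoptions(precision=4,suppress=True)
print(toF(back("side",d([(133,203),(183,185),(270,335),(215,347)]),.05)))
a=lambda p:np.array(p)/4+[165,155]
print(toF(back("scene",a([(483,243),(442,268),(298,163),(262,188)]),.05)))
print("handle",toF(tri((290,224.5),(409,115))))
E
```

```text
[[-0.0555  0.0795]
 [-0.0004  0.0844]
 [-0.004  -0.0958]
 [-0.055  -0.0913]]
[[-0.0482  0.0933]
 [-0.0071  0.087 ]
 [-0.0457 -0.0888]
 [-0.0046 -0.0889]]
handle [[0.1034 0.2259]]
```

Seen from both cameras, the tube is flat on the fence: its rear edge is at the face, its free end is at about u=0.085 m along the fence from the middle, and its other end is at about −0.092. Next I'll go round to the free end.

```bash
python3 -m handwheel '[[0,0,-0.6,2,1.5,0,0],[0,0,0,4,3,0,0],[0,0,0,3,2.5,0,0],[0,0,0,1.3,1,0,0],[0,0,0,0,0,3,0],[0,0,0,0,0,4,0],[0,0,0,0,0,4,0],[0,0,0,0,0,2,0],[0,0,0,0,0,0.5,0],[0,0,0,0,0,0,0]]'; python3 - <<'E'
from h import *
import cv2
s=observe();print(toF(s['eef_pos']))
for n in("scene","side"): cv2.imwrite(f"pics/{n}6.png",capture(n)[:,:,::-1])
a=cv2.imread("pics/scene6.png")[155:285,165:365]; cv2.imwrite("pics/c6.png",cv2.resize(a,None,fx=4,fy=4,interpolation=2))
E
```

```text
time: 9.2
eef_pos: [0.615, 0.1047, 0.0292]
orientation: [[-0.133, 0.991, -0.0], [0.991, 0.133, -0.0], [-0.0, -0.0, -1.0]]
wrist_force: [0.3, 0.4, 0.8]
gripper_width: -0.0
[[-0.02654942  0.11715351]]
```

View pics/c6.png

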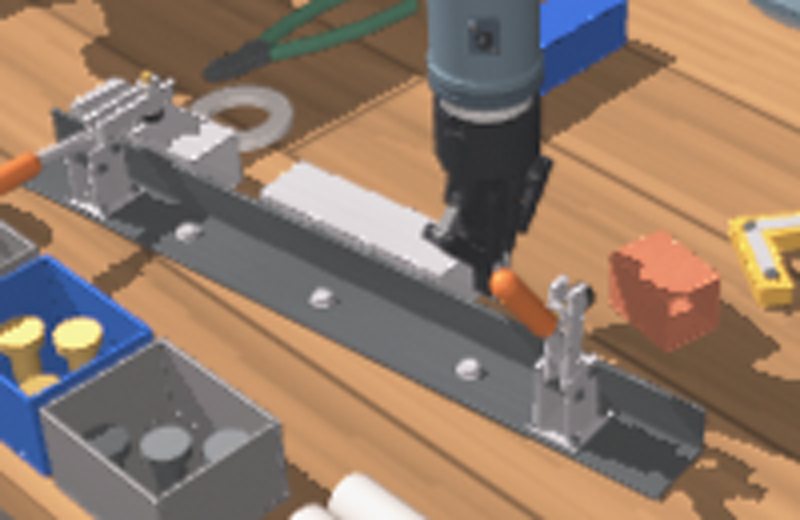

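```bash
python3 -m handwheel '[[0,0,0,-0.6,0,0,0],[0,0,0,-0.6,0,0,0],[0,0,0,-0.6,0,0,0],[0,0,0,-0.6,0,0,0],[0,0,0,-0.6,0,0,0],[0,0,0,-0.6,0,0,0],[0,0,0,-0.6,0,0,0],[0,0,0,-0.6,0,0,0],[0,0,0,-0.6,0,0,0],[0,0,0,-0.6,0,0,0],[0,0,0,-0.6,0,0,0],[0,0,0,-0.6,0,0,0]]'; python3 - <<'E'
from h import *
import cv2
s=observe();print(toF(s['eef_pos']))
for n in("scene","side"): cv2.imwrite(f"pics/{n}7.png",capture(n)[:,:,::-1])
a=cv2.imread("pics/scene7.png")[155:285,165:365]; cv2.imwrite("pics/c7.png",cv2.resize(a,None,fx=4,fy=4,interpolation=2))
a=cv2.imread("pics/side7.png")[125:325,330:500]; cv2.imwrite("pics/d7.png",cv2.resize(a,None,fx=3,fy=3,interpolation=2))
E
```

```text
time: 10.5
eef_pos: [0.6249, 0.0356, 0.0298]
orientation: [[-0.133, 0.991, 0.0], [0.991, 0.133, 0.003], [0.003, 0.001, -1.0]]
wrist_force: [-0.7, 4.6, 4.1]
gripper_width: -0.0003
[[-0.02585156  0.04731639]]
```

View pics/c7.png

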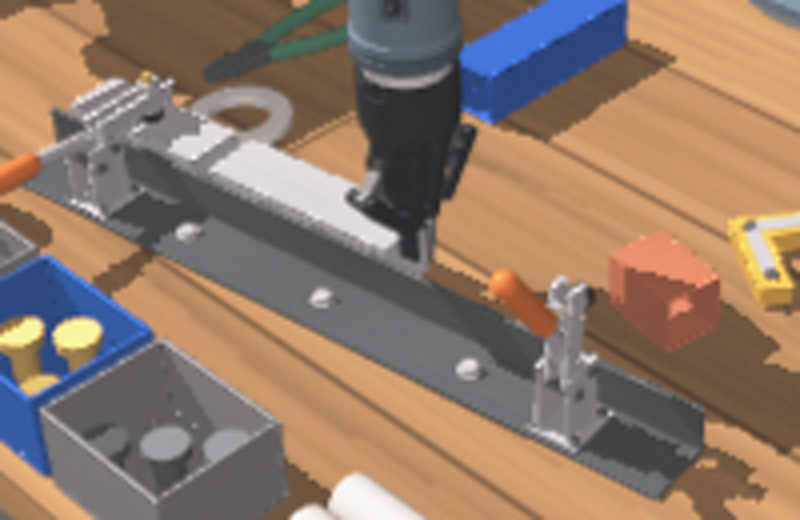

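View pics/d7.png

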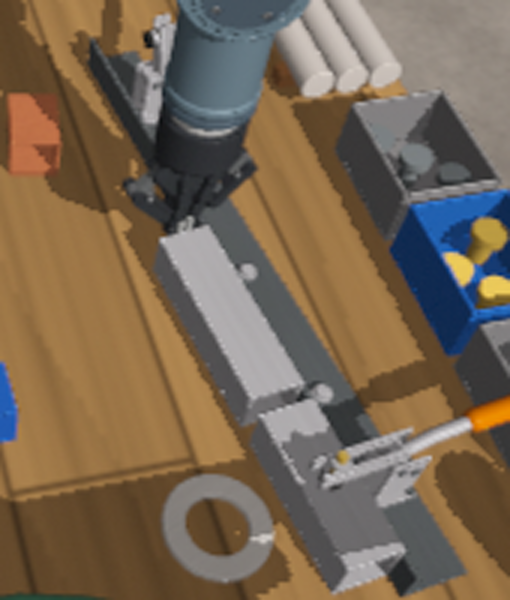

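The tube is still straight on the fence, with about 15 mm left to the clamped tube, at (210,150) in the scene crop.

```bash
python3 -m handwheel '[[0,0,0,-0.4,0.03,0,0],[0,0,0,-0.4,0.03,0,0],[0,0,0,-0.3,0.03,0,0],[0,0,0,-0.2,0.03,0,0],[0,0,0,-0.2,0,0,0],[0,0,0,-0.1,0,0,0],[0,0,0,0,0,0,0]]'; python3 - <<'E'
from h import *
print(toF(observe()['eef_pos']))
E
```

```text
time: 11.3
eef_pos: [0.6271, 0.0196, 0.0292]
orientation: [[-0.133, 0.991, -0.002], [0.991, 0.133, 0.002], [0.002, -0.001, -1.0]]
wrist_force: [-2.5, 4.8, 3.7]
gripper_width: 0.0
[[-0.02574062  0.03117134]]
```

```bash
python3 -m handwheel '[[0,0,0,-0.15,0,0,0],[0,0,0,-0.15,0,0,0],[0,0,0,-0.15,0,0,0],[0,0,0,0,0,0,0]]'; python3 - <<'E'
from h import *
print(toF(observe()['eef_pos']))
E
```

```text
time: 11.7
eef_pos: [0.6272, 0.0183, 0.0292]
orientation: [[-0.135, 0.991, -0.003], [0.991, 0.135, 0.006], [0.006, -0.002, -1.0]]
wrist_force: [-2.7, 10.8, 5.7]
gripper_width: -0.0001
[[-0.02573776  0.02989705]]
```

```bash
python3 -m handwheel '[[0,0,0,-0.15,0.03,0,0],[0,0,0,-0.15,0.03,0,0],[0,0,0,0,0,0,0],[0,0,0,0,0,0,0]]'; python3 - <<'E'
from h import *
import cv2
s=observe();print(toF(s['eef_pos']))
for n in("scene","side","wrist"): cv2.imwrite(f"pics/{n}8.png",capture(n)[:,:,::-1])
F=np.load("F.npy");c,q=np.cos(F[2]),np.sin(F[2])
G=[F[0]-.025*c+.07*q,F[1]-.025*q-.07*c];print(G)
for n,(x0,y0,x1,y1) in (("scene",(180,160,300,240)),("side",(370,180,480,330))):
    k=6 if n=="scene" else 4
    im=cv2.resize(cv2.imread(f"pics/{n}8.png"),None,fx=k,fy=k,interpolation=2)[y0*k:y1*k,x0*k:x1*k]
    cv2.imwrite(f"pics/e_{n}.png",im)
E
```

```text
time: 12.1
eef_pos: [0.6273, 0.0182, 0.0291]
orientation: [[-0.136, 0.991, -0.005], [0.991, 0.136, 0.009], [0.009, -0.004, -1.0]]
wrist_force: [-7.7, 15.6, 9.3]
gripper_width: -0.0002
[[-0.02571335  0.02981391]]
[np.float64(0.6410311801886909), np.float64(-0.08063425587367964)]
```

View pics/e_scene.png

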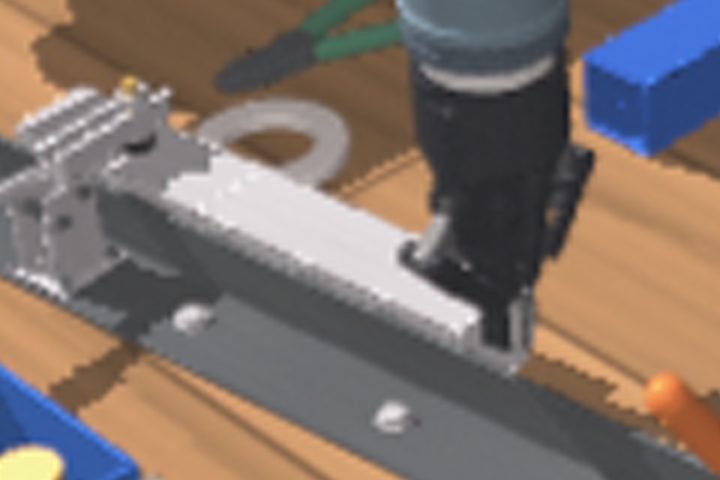

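View pics/e_side.png

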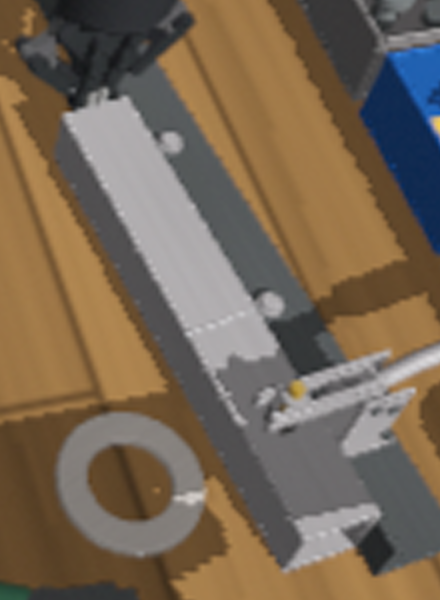

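View pics/wrist8.png

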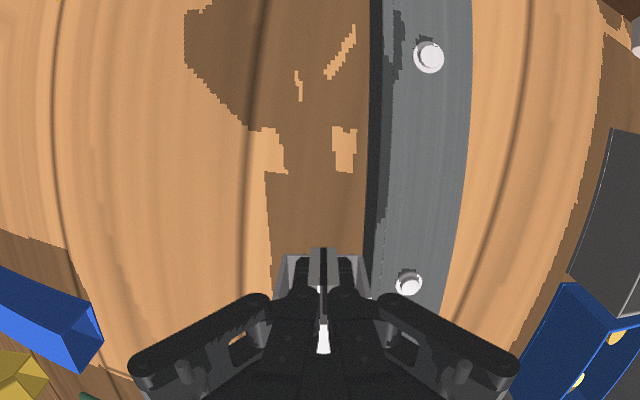

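View pics/scene8.png

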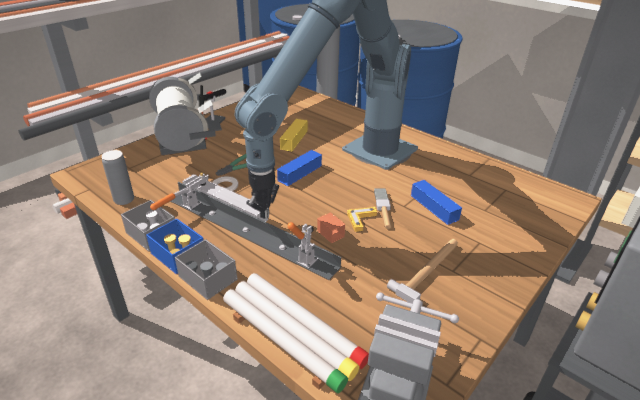

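The joint line at (220,325) in the side crop is closed, and both edges run straight through. I'll let it hold for a moment and compare before handing in.

```bash
python3 -m handwheel '[[0,0,0,0,0,0,0],[0,0,0,0,0,0,0],[0,0,0,0,0,0,0],[0,0,0,0,0,0,0],[0,0,0,0,0,0,0]]'; python3 - <<'E'
from h import *
import cv2
F=np.load("F.npy");c,q=np.cos(F[2]),np.sin(F[2])
im=capture("side")[:,:,::-1].copy()
print("loose top corners n,u:",np.round(toF(back("side",np.array([(63,120),(128,97),(246,312),(187,333)])/4+[370,180],.05)),3).tolist())
for n in ("side","scene"):
    g0=cv2.imread(f"pics/{n}0.png");g1=im if n=="side" else cv2.imread("pics/scene8.png")
    k=4;im2=cv2.resize(g1,None,fx=k,fy=k,interpolation=2)
    drawbox(im2,n,box(F[0]-.025*c+.07*q,F[1]-.025*q-.07*c,F[2],.18),(0,0,255),k)
    x0,y0=(370,180) if n=="side" else (170,160)
    cv2.imwrite(f"pics/f_{n}.png",im2[y0*k:(y0+140)*k,x0*k:(x0+140)*k])
E
```

```text
time: 12.75
eef_pos: [0.6273, 0.0182, 0.0291]
orientation: [[-0.136, 0.991, -0.005], [0.991, 0.136, 0.009], [0.009, -0.004, -1.0]]
wrist_force: [-6.8, 15.0, 9.1]
gripper_width: 0.0001
loose top corners n,u: [[-0.051, 0.012], [0.0, 0.016], [-0.007, -0.162], [-0.049, -0.163]]
```

View pics/f_side.png

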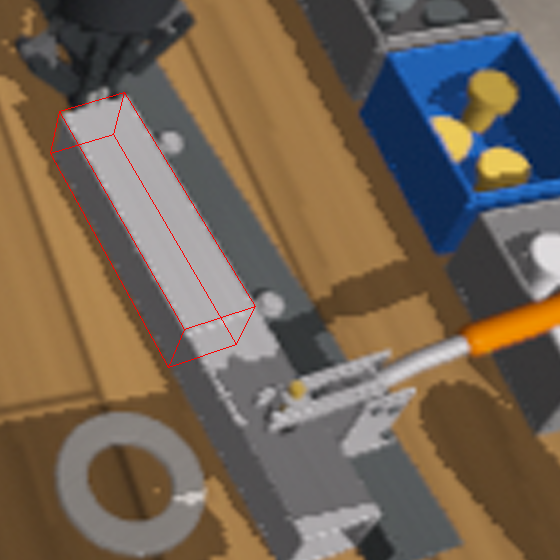

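View pics/f_scene.png

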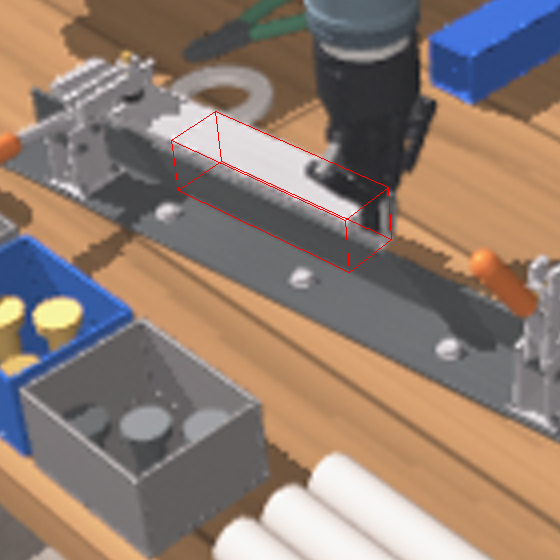

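The predicted finished box matches the tube within about a pixel or two in both views. The force is steady at 15 N, so I'm handing in.

```bash
python3 -c "
from rig import *
print(close_job())"
```

```text
the job is handed in; nothing more can be done
None
```

The loose stainless tube now lies flat against the fence, with its end butted against the clamped tube, and the job is handed in. I pushed it square onto the fence with the open fingers. Then I slid it along with the closed fingers on its free end, which I left pressing.

- **Joint:** In the side view the joint line is closed and the edges of the two tubes run straight through. The finished position I had calculated matches the pictures to 1–2 pixels in both views. The tube's measured corners are within the 2–7 mm that reading pixels allows.
- **Holding force:** The fingers press along the fence with a steady 15 N, with about 7 N towards the fence and 9 N downwards on the tube. The wrist readings stayed under 21 N whenever I checked, and the clock stood near 12.8 s at hand-in.
- **Other things on the bench:** I saw nothing else moved in the pictures. That was a check by eye, not a measurement of each item.
- **Failed or disagreeing checks:** None failed. The one view that did not help was the wrist camera, where the fingers hid the tube's end.

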